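Catch a coffee pod as the dispenser ejects it

ROBOT

A 7-joint arm with a two-finger parallel gripper is mounted at the origin on a cart in front of the work surface, level with it; the furniture and walls round the work are solid. World frame = base frame: x ahead of the robot, y to its left, z up, the work surface at z = 0. Lengths are in m, angles in rad, forces in N, time in s.
With the tool pointing down it reaches from about 0.425 to 0.875 m from the base axis. Payload 4.7 kg.
Tool frame: the origin (TCP) lies at the very end of the fingers, on their centre line; the grasp point (between the pads) lies 19 mm behind it; z points along the fingers, y is the direction in which the jaws open and shut (so a half turn about z gives the same grasp; the last joint's range is limited). The gripper opens to 87 mm and grips with 3 to 60 N. Pads are 19 mm wide; open, the fingers measure 117 mm over their backs; the gripper's body (75 mm by 190 mm) begins 51 mm behind the grasp point.
Start: joints at [1.216, 0.321, -0.07, 1.45, 0.023, 1.371, -0.057], TCP at [0.234, -0.606, 0.223] pointing down, gripper open.
Joint ranges: [-2.86, 2.86], [-0.3, 2.09], [-1.38, 1.24], [0.06, 2.45], [-1.56, 4.7], [0.09, 2.05], [-2.69, 2.69]. Speed limits (rad/s): [2.57, 2.57, 3.14, 3.14, 3.14, 3.14, 3.14].

INTERFACE

Orientations are given as a 3x3 rotation matrix whose columns are the frame's x, y, z axes.
In Python, from workcell import status, eyes, finish_job gives the robot as it stands.
- The arm moves only by the tool play_rows, never from a script. Its argument "targets" is a list of rows, each a list of 2 entries, a list of its own where there are three numbers: the shift along the tool's x, y, z in m, then the turn about the tool's z in rad. A call has 1 to 8 rows; each row shifts and turns the pose as measured when the row begins, along the tool's axes as they then stand; what a row does not reach is not made up. A row lasts 1/10 s, in which the tool goes at most 50 mm and 8.59 degrees, less where a joint would pass 70% of its speed; a pose out of reach is approached as far as the arm can. A call with a gripper value outside its range is refused whole. "gripper" is the finger opening in m, from 0 to 0.087, set as the call begins (left out, the last holds). The fingers move at their own pace and stop on an object; "squeeze" is the grip in N (left out, the last holds). Time passes only in rows, so rows that do not move let the fingers close. It gives the time, the measured TCP pose, the force and the opening at its end, in the units of the state.
- status.sense(): the state, without advancing time (a new reading comes with each control period).
- eyes.snapshot(name): name is "side" or "top"; returns the picture (400x640x3 uint8, red, green, blue); there is no depth.
- eyes.camera_info(name): a dict with "mtx" (3x3 intrinsics, pixels), "camera_from_world" (4x4, takes a point from world to camera coordinates). Camera axes: x right, y down, z forward; pixel columns grow to the right and rows downward; lengths in m; the calibration is good to about 2 mm. A picture is of the moment at which its call begins. camera_info takes no time and is no camera call.
- finish_job(): hands the job in, once; it reports no verdict.
The state is a dict: "t": time; "joint_positions": joint angles; "dq": joint speeds; "tau": joint torques, N m; "eef_pos": TCP position; "tcp_rot": TCP orientation; "ft_force": force on the tool from outside, world axes, zero at the start; "moment": the same for the moment, N m; "finger_gap": finger opening in m.
Only numpy, scipy, OpenCV 4.12 (cv2) and the standard library are available. Lean on these libraries where they do the work, as an engineer would, in place of code of your own. Each camera call takes 0.05 s, during which the arm holds its last target. There are 200 camera calls.

TASK

Get a coffee pod out of the spring dispenser without letting it shoot off: press the release key all the way down with one fingertip while the other finger already stands in the lane to stop the pod as it pops out. Do not grasp or lift the pod and leave the jars and the tumbler alone. Finish like that, holding: one finger still keeping the key down, the other still stopping the pod on the lane.

Things in the scene. Friction and masses are not known exactly. Their poses are not given: they have to be found in the camera images.
- dispenser: Fixed low black base, 158 x 136 mm (y -95 to +41), with a bright steel lane along its x axis, 43 mm wide between rails. Origin at worktop level under the lane's centre line (y = 0). The pod is ejected towards -x. Lane floor 12 mm, rail tops 18 mm above the worktop. Spring housing behind the pod: x +51 to +77 mm, 41 mm high. Lane and pod are slippery (friction 0.15).
- pod_center (a point): Centre of the loose coffee pod, a plain aluminium drum 40 mm across, 26 mm high, about 0.09 kg, upright on the lane at x = +19 mm, y = 0 of the dispenser, behind a gate post 7 mm high. When the gate drops, a spring pusher (2.5 N, 1.2 N after its 50 mm travel) shoots it along -x in a fraction of a second, off the open end if unstopped; on a finger it presses 1 to 2 N.
- key_top (a point): Middle of the top of the release key, a ribbed dark steel block 40 mm (along the lane) x 26 mm beside the lane, at x = -46, y = -65 mm of the dispenser. Its top is 30 mm above the worktop when up, 20 mm when fully down (above the rails).
- trap_point (a point): On the lane floor (12 mm above the worktop), on the lane's centre line, 65 mm across from the middle of the key: a good place for the stopping finger. A tip level with the key's top stands 18 mm above the floor here (8 mm with the key down), low enough to stop the pod, and meets nothing else. Axes as the dispenser's.
- lane_mouth (a point): Middle of the lane's open end, on the lane floor, at x = -78 mm of the dispenser.
- release_key (a joint): Travel of the release key straight down, m: 0 up, 0.010 fully down. Spring return: about 1.2 N to start, 4.2 N fully down. The gate post is part of the key and drops with it; it lets the pod go at 0.005 to 0.007. Released, the key rises again.
- honey_jar_mid (a point): Middle of a loose amber jar with a cork lid, 55 mm across, 81 mm high, standing behind the dispenser; leave it alone.
- steel_tumbler_mid (a point): Middle of a loose upside-down steel tumbler, 68 mm across, 74 mm high, on the hob beside the dispenser; leave it alone.
- spread_jar_mid (a point): Middle of a loose glass jar with a black lid, 59 mm across, 91 mm high, on the hob beside the dispenser; leave it alone.
Not all that is in view belongs to the job. Of the things shaped like the part that bears pod_center, the aluminium one is meant.

How it is judged:
On the way, in this order (a step that is already met when the one before it is completed fails the run):
1. the release key is pressed with a finger (value of joint release_key above 0.004 m and contact force between the fingers and release_key above 0.3 N).
2. the pod has popped out and a finger has stopped it on the lane (x of pod_center in the frame of dispenser between -0.045 and 0.007 m and contact force between the fingers and pod above 0.2 N and linear speed of pod below 0.02 m/s), for 0.3 s.
At the end, for the whole second after the job is handed in: A finger holds the key down (7 mm or more, over 0.5 N), and the pod, 12 to 64 mm out of its start, stands upright (within 10 degrees) and still (under 10 mm/s) on the lane against a finger (over 0.2 N) (value of joint release_key above 0.007 m and contact force between the fingers and release_key above 0.5 N and x of pod_center in the frame of dispenser between -0.045 and 0.007 m and contact force between the fingers and pod above 0.2 N and linear speed of pod below 0.01 m/s and z of pod_center in the frame of dispenser between 0.021 and 0.031 m and angle between pod_center's own z axis and vertical below 0.17 rad); the arm keeps its last pose, push and grip.
It fails at once if the pod ran out along the lane past the stopping finger (x of pod_center in the frame of dispenser below -0.055 m).
It fails at once if the pod was lifted or carried (z of pod_center in the frame of dispenser above 0.037 m).
It fails at once if the pod was tipped over (angle between pod_center's own z axis and vertical above 0.6 rad).
It fails at once if a jar or the tumbler was moved (distance of any of honey_jar_mid, steel_tumbler_mid, spread_jar_mid from where it was at the start of the episode above 0.015 m).
It also fails if it takes over 29 s, if anything falls off the work surface, if the arm or the gripper's body presses on something with over 40 N, if the wrist force passes 120 N, or if a joint passes its speed limit or range.

## Working session

There is one attempt and no reset: what is moved stays moved. The work goes in short steps, Python scripts to look and compute and a tool call to move; the robot and the scene stay as the last step left them, time stands still between calls to the robot, and variables do not carry over. Pictures are saved under pics/ and viewed, about 8 in all and at most 12, crops included, and the job is handed in when it is done.

Besides the shell and the picture viewer there is one more tool, called after "Request:" by a JSON object that holds its "api" and its "payload". play_rows: Moves the arm, as the interface text tells. Its arguments: {"type":"object","properties":{"targets":{"type":"array","items":{"type":"array"}},"gripper":{"type":"number"},"squeeze":{"type":"number"}},"required":["targets"]}

```bash
mkdir -p pics
cat > h.py <<'E'
import numpy as np, cv2
from workcell import status, eyes
def snap(n,f):
    im=eyes.snapshot(n); cv2.imwrite(f,im[:,:,::-1]); return im
def ray(n,u,v,z):
    c=eyes.camera_info(n); T=np.array(c["camera_from_world"]);K=np.array(c["mtx"])
    R=T[:3,:3];o=-R.T@T[:3,3];d=R.T@np.linalg.inv(K)@[u,v,1]
    return o+d*(z-o[2])/d[2]
def proj(n,p):
    c=eyes.camera_info(n); T=np.array(c["camera_from_world"]);K=np.array(c["mtx"])
    q=K@(T[:3,:3]@np.array(p)+T[:3,3]); return q[:2]/q[2]
E
python3 - <<'E'
from h import *
a=snap("top","pics/top1.png");b=snap("side","pics/side1.png")
s=status.sense();print({k:np.round(v,3) for k,v in s.items()})
for n in("top","side"):
    T=np.array(eyes.camera_info(n)["camera_from_world"]);print(n,-T[:3,:3].T@T[:3,3],eyes.camera_info(n)["mtx"])
E
```

```text
{'t': np.float64(0.1), 'joint_positions': array([ 1.216,  0.322, -0.07 ,  1.452,  0.023,  1.371, -0.057]), 'dq': array([ 0.   ,  0.   , -0.001, -0.003,  0.001, -0.001,  0.001]), 'tau': array([-1.0000e-03, -4.9257e+01, -4.0600e-01, -3.1340e+01, -6.4000e-02,
        3.9000e-02,  0.0000e+00]), 'eef_pos': array([ 0.234, -0.606,  0.222]), 'tcp_rot': array([[ 0.933,  0.361, -0.001],
       [ 0.361, -0.933,  0.002],
       [-0.   , -0.002, -1.   ]]), 'ft_force': array([ 0.436, -0.794, -0.275]), 'moment': array([-0.033, -0.035,  0.086]), 'finger_gap': np.float64(0.087)}
top [ 0.38235558 -0.10541693  0.89726437] [[470.15366491   0.         320.25062072]
 [  0.         470.15366491 204.37040782]
 [  0.           0.           1.        ]]
side [0.24162561 0.5207076  0.575625  ] [[362.6056051    0.         320.40069169]
 [  0.         362.6056051  201.73691034]
 [  0.           0.           1.        ]]
```

View pics/top1.png

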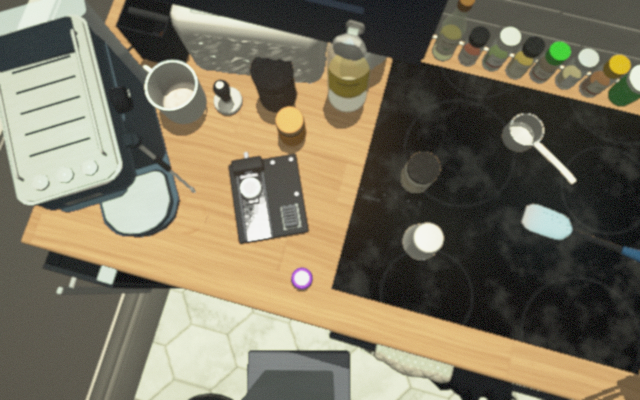

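View pics/side1.png

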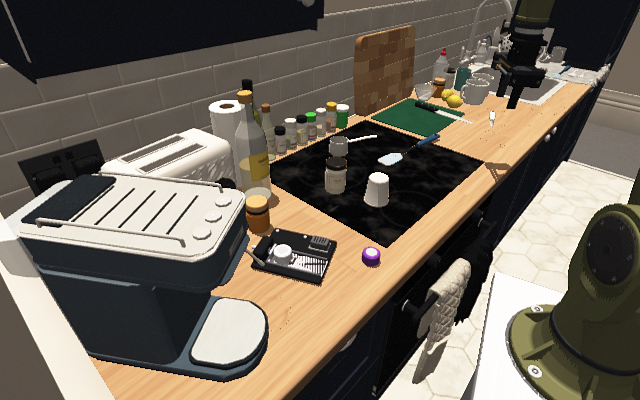

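The top view shows the dispenser with its lane at (250,210), the aluminium pod at (250,187) and the key at (290,217). Things that could be mistaken for the pod are the purple drum at (302,279), the white tumbler at (428,237) and the cork jar at (290,120). I choose the drum inside the lane at (250,187) and will check it in a crop.

Run:
```python
from h import *
a=cv2.imread("pics/top1.png");b=cv2.imread("pics/side1.png")
c1=cv2.resize(a[145:250,220:320],None,fx=5,fy=5,interpolation=cv2.INTER_CUBIC)[:, :500]
cv2.imwrite("pics/crop1.png",c1)
g=cv2.cvtColor(a,cv2.COLOR_BGR2HSV)
m=np.zeros(g.shape[:2],np.uint8); r=slice(145,250),slice(220,320)
m[r]=((g[...,1]<90))[r]*255
m=cv2.morphologyEx(m,cv2.MORPH_OPEN,np.ones((3,3)))
cs,_=cv2.findContours(m,cv2.RETR_EXTERNAL,cv2.CHAIN_APPROX_NONE)
k=max(cs,key=cv2.contourArea);q=cv2.minAreaRect(k);print(q,cv2.boxPoints(q).tolist())
for p in cv2.boxPoints(q): print(p,ray("top",*p,0.012).round(4))
m2=np.zeros_like(m);m2[165:210,235:270]=(a.min(2)[165:210,235:270]>225)*255
n,l,s,ce=cv2.connectedComponentsWithStats(m2);print(s,ce)
```

```text
((266.6081237792969, 193.64865112304688), (89.59745025634766, 69.70516967773438), 80.53767395019531) [[224.8648681640625, 155.18919372558594], [293.62164306640625, 143.72972106933594], [308.35137939453125, 232.1081085205078], [239.5946044921875, 243.5675811767578]]
[224.86487 155.1892 ] [0.6402 0.0991 0.012 ]
[293.62164 143.72972] [ 0.6638 -0.0353  0.012 ]
[308.35138 232.10811] [ 0.4895 -0.0663  0.012 ]
[239.5946  243.56758] [0.4671 0.0636 0.012 ]
[[     0      0    640    400 255662]
 [   241    178     19     19    281]
 [   257    202      9      8     57]] [[319.5895401  199.51224664]
 [249.82206406 186.99644128]
 [261.38596491 206.21052632]]
```

View pics/crop1.png

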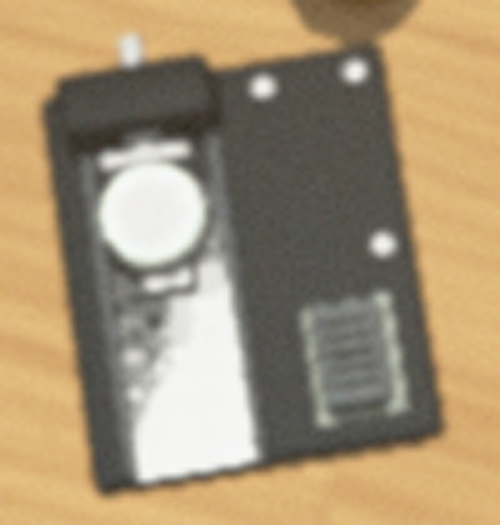

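The crop shows a plain white-silver drum in the lane at crop (153,214), behind the gate post, with the spring housing above it. The ribbed key is centred at crop (355,359), and the lane mouth is at the bottom at about (198,470). The choice holds.

Run:
```python
from h import *
f=lambda x,y:(220+(x+.5)/5-.5,145+(y+.5)/5-.5)
P=ray("top",249.82,187.0,.038);Kc=ray("top",*f(355,359),.030)
pts={'BL':((100,490),.012,(-.079,.041)),'BR':((440,432),.012,(-.079,-.095)),'TR':((376,45),.012,(.079,-.095)),'mouth':((197,470),.012,(-.078,0))}
src=[(.019,0),(-.046,-.065)];dst=[P[:2],Kc[:2]]
for n,(c,z,l) in pts.items():
    if n!='mouth': src.append(l);dst.append(ray("top",*f(*c),z)[:2])
src=np.array(src);dst=np.array(dst)
cs,cd=src.mean(0),dst.mean(0);H=(src-cs).T@(dst-cd);U,S,V=np.linalg.svd(H);R=V.T@np.diag([1,np.linalg.det(V.T@U.T)])@U.T
t=cd-R@cs
print("origin",t,"yaw",np.arctan2(R[1,0],R[0,0]));print("res mm",((src@R.T+t-dst)*1000).round(1))
for n,l in dict(key=(-.046,-.065),trap=(-.046,0),mid=(-.046,-.0325),pod=(.019,0)).items(): print(n,(R@l+t).round(4))
# yaw from pod->key vector
d=Kc-P;print("yaw pod-key",np.arctan2(d[1],d[0])-np.arctan2(-.065,-.065), np.hypot(*d[:2]))
# side check: key & pod predicted pixels
for n,l in dict(key=(-.046,-.065,.03),pod=(.019,0,.038),BR=(-.079,-.095,.012),BL=(-.079,.041,.012)).items(): print(n,proj("side",[*(R@l[:2]+t),l[2]]).round(1))
b=cv2.imread("pics/side1.png");cv2.imwrite("pics/crop2.png",cv2.resize(b[220:290,240:345],None,fx=6,fy=6,interpolation=cv2.INTER_CUBIC))
```

```text
origin [0.55165268 0.04004248] yaw 0.1782447228420158
res mm [[-0.6 -0. ]
 [ 1.2  1.4]
 [-2.3  2.7]
 [-0.9 -2.7]
 [ 2.6 -1.5]]
key [ 0.5179 -0.0321]
trap [0.5064 0.0319]
mid [ 5.121e-01 -1.000e-04]
pod [0.5704 0.0434]
yaw pod-key 0.1715932705953005 0.09412285877106853
key [319.2 239.4]
pod [281.4 249.3]
BR [336.4 240.1]
BL [319.  282.3]
```

View pics/crop2.png

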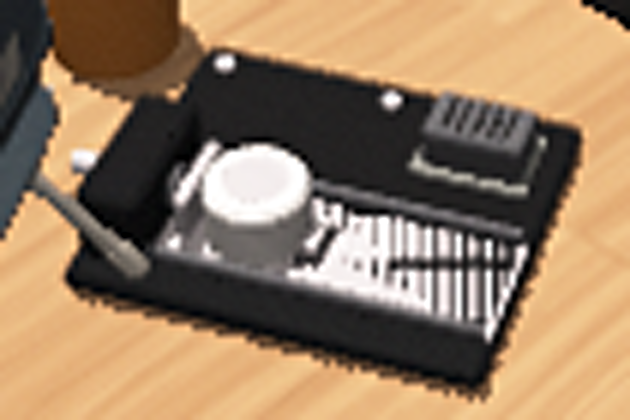

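Side crop: pod top at about (283,250) and key top at about (320,240). Both are within 2 px of the projections, so the pose is confirmed: origin (0.552, 0.040), yaw about 0.175. With the gap at 50 mm the finger centres are 65 mm apart. I'll turn and travel high.

Request:
{"api": "play_rows", "payload": {"targets": [[[0.025,-0.035,0],0.1],[[0.025,-0.035,0],0.094],[[0.027,-0.039,0],0],[[0.027,-0.039,0],0],[[0.027,-0.039,0],0],[[0.027,-0.039,0],0],[[0.027,-0.039,0],0],[[0.027,-0.039,0],0]], "gripper": 0.05}}

```text
t: 0.9
eef_pos: [0.3795, -0.2598, 0.2156]
tcp_rot: [[0.989, 0.15, -0.008], [0.15, -0.989, 0.005], [-0.007, -0.006, -1.0]]
ft_force: [0.3, 0.3, -0.4]
finger_gap: 0.0504
```

Request:
{"api": "play_rows", "payload": {"targets": [[[0.027,-0.038,0],0],[[0.027,-0.038,0],0],[[0.027,-0.038,0],0],[[0.027,-0.038,0],0],[[0.027,-0.038,0],0],[[0.015,-0.02,0],0],[[0,0,0],0]]}}

```text
t: 1.6
eef_pos: [0.499, -0.0109, 0.2148]
tcp_rot: [[0.987, 0.161, -0.007], [0.161, -0.987, 0.006], [-0.006, -0.007, -1.0]]
ft_force: [0.5, 0.2, -0.2]
finger_gap: 0.0501
```

Request:
{"api": "play_rows", "payload": {"targets": [[[0.015,-0.009,0.02],-0.014],[[0,0,0.035],0],[[0,0,0.035],0],[[0,0,0.035],0],[[0,0,0.02],0],[[0,0,0],0]]}}

```text
t: 2.2
eef_pos: [0.5101, -0.0046, 0.0644]
tcp_rot: [[0.985, 0.172, -0.008], [0.172, -0.985, 0.002], [-0.008, -0.003, -1.0]]
ft_force: [0.3, -0.0, -0.2]
finger_gap: 0.0499
```

Run:
```python
from h import *
b=snap("side","pics/side2.png");a=snap("top","pics/top2.png")
s=status.sense();print(s["eef_pos"],np.arctan2(s["tcp_rot"][1][0],s["tcp_rot"][0][0]),s["ft_force"],s["finger_gap"])
x=b[200:290,220:360,::-1];y=a[130:260,210:330,::-1]
x=cv2.resize(x,(560,360),interpolation=cv2.INTER_CUBIC)
cv2.imwrite("pics/c3.png",x)
y=cv2.resize(y,(480,520),interpolation=cv2.INTER_CUBIC);cv2.imwrite("pics/c4.png",y)
```

```text
[ 0.51252383 -0.00434485  0.06722711] 0.17278898836268292 [ 1.41159509  0.24859967 -0.31484613] 0.04989937390760005
```

View pics/c3.png

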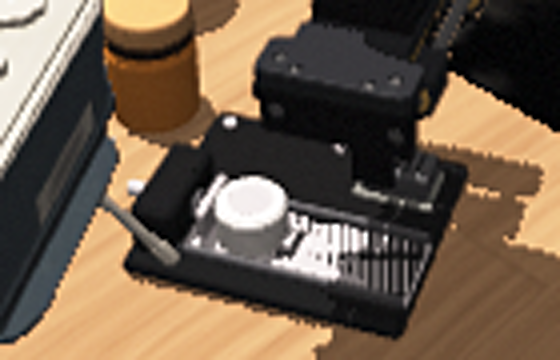

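Run:
```python
from h import *
s=status.sense();p=np.array(s["eef_pos"]);R=np.array(s["tcp_rot"])
for sg in(-1,1):
  for dz in (0,-.05):
    q=p+R@[0,sg*.0325,dz]; u=proj("side",q); print(sg,dz,q.round(4),((u-[220,200])*4).round(),((proj("top",q)-[210,130])*4).round())
```

```text
-1 0 [0.5069 0.0277 0.0673] [364. 178.] [179. 354.]
-1 -0.05 [0.5071 0.0276 0.1173] [364. 102.] [160. 336.]
1 0 [ 0.5181 -0.0364  0.0672] [402. 102.] [322. 330.]
1 -0.05 [ 0.5183 -0.0364  0.1172] [403.  29.] [313. 310.]
```

```bash
python3 -c "
import cv2
b=cv2.imread('pics/side2.png')[170:290,250:370]
b=cv2.convertScaleAbs(cv2.resize(b,(720,600)[:1]*1+(600,),interpolation=cv2.INTER_CUBIC),alpha=2.5,beta=20);cv2.imwrite('pics/c5.png',cv2.resize(b,(600,600)))"
```

```text
(no output)
```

View pics/c5.png

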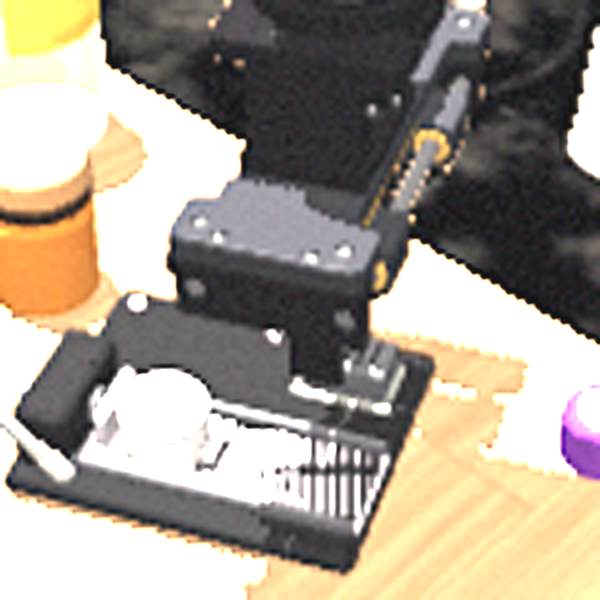

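The side view shows the left finger above the lane at c5 (329,376), roughly where predicted, with the key visible at (370,370) beyond it. I'll go lower with a small y correction and look again.

Request:
{"api": "play_rows", "payload": {"targets": [[[0,-0.004,0.015],0],[[0,0,0.011],0],[[0,0,0],0],[[0,0,0],0]]}}

```text
t: 2.7
eef_pos: [0.5148, -0.0011, 0.043]
tcp_rot: [[0.985, 0.171, 0.003], [0.171, -0.985, -0.001], [0.003, 0.001, -1.0]]
ft_force: [0.1, -0.3, -0.3]
finger_gap: 0.05
```

Run:
```python
from h import *
b=snap("side","pics/side3.png")
s=status.sense();p=np.array(s["eef_pos"]);R=np.array(s["tcp_rot"]);print(p)
b=b[200:290,250:370,::-1]
b=cv2.convertScaleAbs(cv2.resize(b,None,fx=6,fy=6,interpolation=cv2.INTER_CUBIC),alpha=2.2,beta=20)
for sg in(-1,1):
  c=[((proj("side",p+R@[i*.0095,sg*.0325+j*.0075,0])-[250,200])*6+2.5).astype(int) for i,j in((-1,-1),(1,-1),(1,1),(-1,1))]
  cv2.polylines(b,[np.array(c)],True,(0,0,255) if sg<0 else (0,255,0),1)
cv2.imwrite("pics/c6.png",b)
```

```text
[ 0.51469875 -0.00120327  0.04297347]
```

View pics/c6.png

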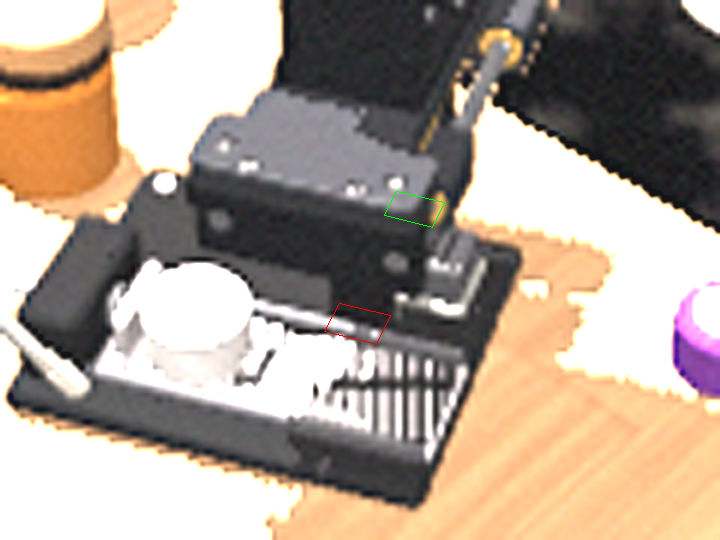

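Run:
```python
from h import *
a=cv2.imread("pics/side1.png");b=cv2.imread("pics/side3.png")
r=slice(228,263),slice(295,335)
g=lambda i:cv2.resize((255*(i[r]/255.)**.4).astype(np.uint8),None,fx=10,fy=10,interpolation=cv2.INTER_NEAREST)
o=np.hstack([g(a),g(b)])
s=status.sense();p=np.array(s["eef_pos"]);R=np.array(s["tcp_rot"])
c=[((proj("side",p+R@[i*.0095,-.0325+j*.0075,0])-[295,228])*10+[405,5]).astype(int) for i,j in((-1,-1),(1,-1),(1,1),(-1,1))]
cv2.polylines(o,[np.array(c)],True,(0,0,255),1)
cv2.imwrite("pics/c7.png",o)
```

```text
(no output)
```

View pics/c7.png

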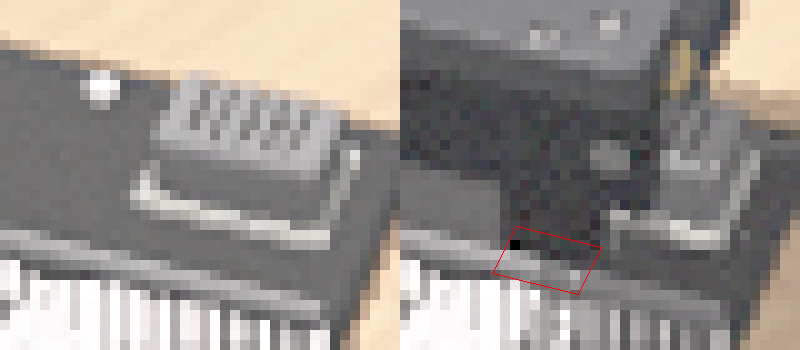

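The zoom shows the finger over the lane edge exactly in the predicted columns (500–605 in the crop). Its bottom edge is about 3 px higher than the drawn box, which would fit a thinner tip on the inner side. That is well inside the ±13 mm margins. I'll widen the gap to 54 mm to split the difference and go down to just above the key.

Request:
{"api": "play_rows", "payload": {"targets": [[[0,0,0.006],0],[[0,0,0.004],0],[[0,0,0],0]], "gripper": 0.054, "squeeze": 20}}

```text
t: 3.05
eef_pos: [0.5156, -0.0013, 0.0331]
tcp_rot: [[0.985, 0.17, 0.005], [0.17, -0.985, -0.001], [0.005, 0.002, -1.0]]
ft_force: [-0.1, 1.2, -0.4]
finger_gap: 0.0541
```

Request:
{"api": "play_rows", "payload": {"targets": [[[-0.003,0,0.005],0],[[0,0,0.005],0],[[0,0,0.004],0],[[0,0,0.003],0]]}}

```text
t: 3.45
eef_pos: [0.5134, -0.0019, 0.0192]
tcp_rot: [[0.985, 0.171, 0.005], [0.171, -0.985, -0.004], [0.004, 0.005, -1.0]]
ft_force: [-14.5, 2.0, 43.2]
finger_gap: 0.0542
```

Request:
{"api": "play_rows", "payload": {"targets": [[[0,0,0],0],[[0,0,0.0],0]]}}

```text
t: 3.65
eef_pos: [0.5131, -0.0018, 0.0209]
tcp_rot: [[0.985, 0.172, 0.004], [0.172, -0.985, -0.006], [0.003, 0.007, -1.0]]
ft_force: [0.3, 0.4, 3.2]
finger_gap: 0.0537
```

Run:
```python
from h import *
a=snap("side","pics/side4.png")
s=status.sense();print(s["eef_pos"],s["ft_force"],s["moment"],s["finger_gap"])
r=slice(225,290),slice(250,340)
cv2.imwrite("pics/c8.png",cv2.resize((255*(a[r][:,:,::-1]/255.)**.6).astype(np.uint8),None,fx=8,fy=8,interpolation=cv2.INTER_CUBIC))
```

```text
[ 0.51308967 -0.0018604   0.02081866] [-1.94875155  0.66290198  3.96767667] [-0.04055245  0.35104388  0.05892114] 0.054120755561103906
```

View pics/c8.png

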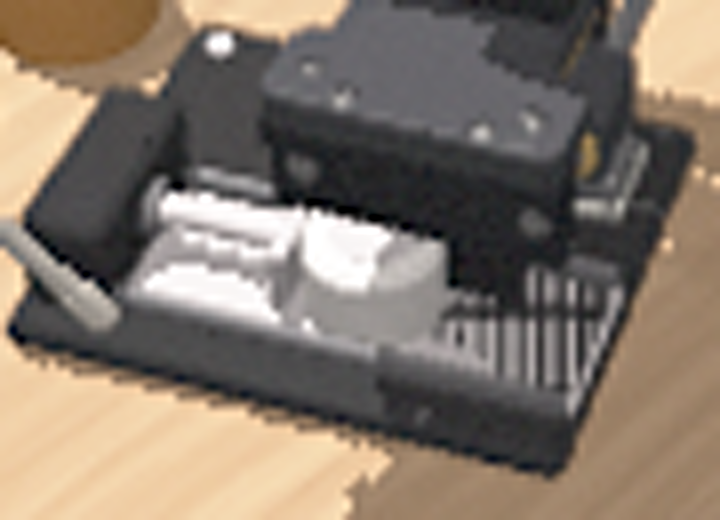

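The pod has popped out and rests upright against the finger at c8 (370,270), and the pusher rod is extended. About 4 N of upward force on the fingers means the key is about 9 mm down. I'll let it settle with a tiny extra press.

Request:
{"api": "play_rows", "payload": {"targets": [[[0,0,0.0005],0],[[0,0,0.0003],0],[[0,0,0.0003],0],[[0,0,0.0003],0],[[0,0,0.0003],0]]}}

```text
t: 4.2
eef_pos: [0.5131, -0.0018, 0.0201]
tcp_rot: [[0.985, 0.172, 0.003], [0.172, -0.985, -0.007], [0.002, 0.008, -1.0]]
ft_force: [-2.9, 0.1, 8.0]
finger_gap: 0.0539
```

Run:
```python
from h import *
for i in range(5):
    a=eyes.snapshot("side");s=status.sense();print(s["t"],np.round(s["eef_pos"],4),np.round(s["ft_force"],2),s["finger_gap"])
cv2.imwrite("pics/side5.png",a[:,:,::-1])
b=cv2.imread("pics/side4.png");d=np.abs(a[:,:,::-1].astype(int)-b)[225:290,250:340].max(2)
print("moved px since last look",(d>60).sum())
def pod(i): 
    m=(i.min(2)>190);m[:252]=0;m[:,:285]=0;m[275:]=0;m[:,306:]=0;return np.argwhere(m).mean(0)
print(pod(a),pod(b))
```

```text
4.25 [ 0.5131 -0.0019  0.0201] [-3.02 -0.39  8.07] 0.0538240361492833
4.3 [ 0.5131 -0.0019  0.0201] [-2.92 -0.55  8.37] 0.053816906839160995
4.35 [ 0.5131 -0.0019  0.0201] [-3.2   0.79  8.34] 0.05417257718206617
4.4 [ 0.5131 -0.0019  0.0201] [-3.44  0.82  8.38] 0.05408105480085861
4.45 [ 0.5131 -0.0019  0.0201] [-3.53  0.12  8.01] 0.053856234419126764
moved px since last look 16
[255.69736842 291.15789474] [255.63414634 291.46341463]
```

Everything holds steady: the key is on its stop (tip at 20.1 mm, 8 N), and the pod is pushing on the finger towards -x and not moving. I'm handing in.

```bash
python3 -c "
from workcell import finish_job
print(finish_job())"
```

```text
the job is handed in; nothing more can be done
None
```

I handed the job in at about 4.5 s on the robot's clock, with one finger holding the release key down and the other stopping the pod on the lane. `finish_job` gave no verdict, so the result rests on my own checks.

**What I did:** I found the dispenser in the top view and confirmed it within 2 px in the side view. I set the fingers 54 mm apart, one over the key and one in the lane, and pressed straight down.

**Last checks:**
- **Key:** the fingertip was steady at z = 20.1 mm with about 8 N upward force, which matches the key fully down on its stop.
- **Pod:** the side view shows it upright against the lane finger with the pusher rod extended. The fingers feel about 3 N towards -x, and the pod shifted only about 0.3 px between the last two pictures. I did not measure its x position directly.
- **Jars and tumbler:** the gripper stayed clear of them by plan, but I did not measure their positions again at the end.

**What disagreed:**
- **Fingertip edge:** it looked about 3 px higher in the side view than I predicted, probably because the tip is thinner than I assumed. The margins covered it.
- **Press force:** the first press peaked at about 43 N on the wrist sensor when the key hit its stop. That load should have been on the fingertip, not the arm or gripper body, and I eased it off straight away.

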